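# Pack the drop-front crate on the ledge

### The job

Pack up the ledge: while the front of the little wooden crate is still folded down, stand the black case upright on its long base along the crate's back wall and set the white jar down gently (not dropped), upright, in the free front corner beside the steel tin, both right down on the crate floor. Then fold the crate's hinged front fully up so that it is shut, with the tin still in its corner. Leave the radio, ashtray, bowl and bottle opener where they are.

Things in the scene. Friction and masses are not known exactly. Their poses are not given: they have to be found in the camera images.
- crate: Low wooden crate, fixed. Origin: centre of its underside, on the ledge; +x from its hinged front (joint flap) to the back wall, z up. Inside 115 mm deep (x -57.5 to 57.5), 184 mm wide (y -92 to 92); floor top z = 8, back and side walls 10 thick, rims z = 50. Case goes in the back row (+x, along y); the tin stands in the front row at -y; the jar's free corner is the front row at +y.
- flap (a joint): Angle of the crate's hinged front, rad: 0 = upright, shut (hard stop), growing as it leans out, away from the back wall, to 1.2; starts 0.5 to 0.9. Panel 204 mm wide, 42 tall, 10 thick; hinge line along crate y at crate x = -62.5, z = 8 mm (mid-thickness). Stiff: stays where left, turns with about 0.06 N m (under 10 N), so closed fingertips can push it up from outside.
- flap_edge (a point): Middle of the free (top) edge of the hinged front, mid-thickness, 42 mm from the hinge line.
- rest: Bare aluminium slanted rest, fixed, 190 mm wide, holding the case. Origin: centre of its foot on the ledge; y along its width. It leans by 0.6 rad to its -x side (roughly to the robot): a plate under the case's base, and under the case's lower long face a 6 mm thick backing plate reaching only 28 mm up from the base; the rest of that face is free.
- case: Black hard plastic case, a block 46 mm thick (x), 176 long (y), 80 tall (z), about 0.3 kg. Origin: centre of its base (a 46 x 176 face), z up through it. At the start it leans in the rest, z tilted 0.6 rad from vertical to the rest's -x, y level. It can be gripped across its 46 mm near the top edge with the tool along its z axis.
- jar: White ceramic jar with a wooden lid, upright on the ledge, 62 mm diameter, 113 mm tall (straight sides from z = 4 to 94 mm, lid 60 mm diameter above 97 mm), about 0.32 kg. Origin: centre of its base, z up.
- tin: Flat closed steel tin, 60 mm (x) by 112 mm (y) by 40 mm tall, loose in the crate's front row at its -y end. Origin: centre of its base; axes along the crate's.
- ashtray: Empty round glass ashtray, 100 mm diameter, 32 mm tall; leave alone. Origin: centre of its base.
- bowl: Carved wooden bowl, 140 mm across, 55 mm tall; leave alone. Origin: centre of its base.
- opener: Flat steel bottle opener, about 147 mm long, 5 mm thick; leave alone. Origin on its underside, about the middle of its length; x along it.
- radio: Grey plastic radio with a round volume knob, 60 x 200 x 115 mm tall (carry handle to 141 mm), loose; leave alone. Origin: centre of its base.
Not all that is in view belongs to the job. What is meant by the jar is not yellow, and is the smaller of those in its own colour.

How it is judged:
By the outcome, as a careful person would: the job done as asked, in the order asked, and still so for the second after the job is handed in, with the robot touching nothing.
It also fails if it takes over 59 s, if anything falls off the work surface, if the arm or the gripper's body presses on something with over 40 N, if the wrist force passes 120 N, or if a joint passes its speed limit or range.

### The arm

A 6-joint arm with a two-finger parallel gripper is mounted at the origin on the work surface. World frame = base frame: x ahead of the robot, y to its left, z up, the work surface at z = 0. Lengths are in mm, angles in rad, forces in N, time in s.
With the tool pointing down it reaches from about 275 to 750 mm from the base axis. Payload 10.2 kg.
Tool frame: the origin (TCP) lies between the finger pads; the fingertips stand 22 mm ahead of it and the grasp point (between the pads) lies 3 mm ahead of it (ctrl.nose_length is the distance from the TCP to the fingertips, in mm); y points along the fingers, z is the direction in which the jaws open and shut, and the axes are right-handed (so a half turn about y gives the same grasp; the last joint's range is limited). The gripper opens to 85 mm and grips with 20 to 120 N. Pads are 22 mm wide; open, the fingers measure 114 mm over their backs; the gripper's body (76 mm by 85 mm) begins 54 mm behind the grasp point. The pads swing forward as they close: fully open they stand 13 mm farther back than shut.
Start: joints at [-1.349, 0.313, 1.498, -0, 1.331, -0.223], TCP at [225.884, -473.928, 216.094] pointing down, gripper open.
Joint ranges: [-2.94, 2.94], [-0.97, 2.17], [0.19, 2.56], [-1.23, 4.37], [0.02, 3.11], [-2.88, 2.88]. Speed limits (rad/s): [2.39, 2.39, 3.01, 3.14, 3.14, 3.14].

### API

Orientations are given as a unit quaternion [w, x, y, z].
In Python, from rig import ctrl, eyes, models gives the robot as it stands.
- The arm moves only by the shell command python3 -m crank 'ROWS' [FORCE]. ROWS is JSON, a list of rows, each an object with "dp": the shift along the tool's x, y, z in mm, a list of three; "roll": the turn about the tool's y in rad; "gripper": the closure in counts, from 0 (fully open) to 255 (shut). A call has 1 to 10 rows; each row is the pose to reach, as a shift and turn from the pose commanded when the call began, along the tool's axes at that moment; what a row does not reach only later rows make up. A row lasts 1/12 s, in which the tool goes at most 41.7 mm and 7.16 degrees, less where a joint would pass 70% of its speed; a pose out of reach is approached as far as the arm can. A call with a gripper value outside its range is refused whole. The fingers move at their own pace and stop on an object; FORCE is the grip in N (left out, the last holds). Time passes only in rows, so rows that repeat a pose let the fingers close. It gives the time, the measured TCP pose, the force and the opening at its end, in the units of the state.
- ctrl.sense(): the state, without advancing time (a new reading comes with each control period).
- eyes.capture(name): name is "scene" or "top" or "wrist"; returns a dict with "color" (480x640x3 uint8, red, green, blue), "fx", "fy", "cx", "cy" (pixels), "R" (3x3) and "t" (3): a world point X has camera coordinates R X + t. Camera axes: x right, y down, z forward; pixel columns grow to the right and rows downward; lengths in mm; the calibration is good to about 2 mm. A picture is of the moment at which its call begins. There is no depth.
- ctrl.finish_job(): hands the job in, once; it reports no verdict.
Trained networks look in a picture, given as the dict that the camera call returned (one of the last four; its "shot" number tells which), for a name from the list of things; names that differ only in an ending like _2 or _b are one class to them, and where a whole thing is asked for, a point or a joint stands for the part that bears it (a point fixed in the world has none). Each returns a list of dicts, best first, with "confidence" (0 to 1); they miss things now and then, are a little off and sometimes report something else, mostly with a low value. They report only what shows in the picture. A call takes as long as a camera call. They do not tell look-alikes from the thing itself.
- models.spot_in(picture, label): "extent" ([centre column, centre row, width, height] in pixels, round what is visible of it).
- models.spot_point(picture, label): "centre" ([column, row] in pixels: a listed point, or the origin of a listed thing).
The state is a dict: "time_s": time; "joints": joint angles; "dq": joint speeds; "tau": joint torques, N m; "eef_pos": TCP position; "ee_rot": TCP orientation; "force": force on the tool from outside, world axes, zero at the start; "wrist_torque": the same for the moment, N m; "grip_width": opening from 0.0 (shut) to 1.0 (fully open).
Only numpy, scipy, OpenCV 4.12 (cv2) and the standard library are available. Lean on these libraries where they do the work, as an engineer would, in place of code of your own. Each camera call takes 0.05 s, during which the arm holds its last target. There are 200 camera calls.

## Working session

There is one attempt and no reset: what is moved stays moved. The work goes in short steps, Python scripts to look and compute and a shell command to move; the robot and the scene stay as the last step left them, time stands still between calls to the robot, and variables do not carry over. Pictures are saved under pics/ and viewed, about 8 in all and at most 12, crops included, and the job is handed in when it is done.

```bash
ls; mkdir -p pics; cat > h.py <<'E'
import numpy as np,cv2,json
from rig import ctrl,eyes,models
from scipy.spatial.transform import Rotation as Ro
def save(p,n,crop=None,sc=1):
    im=p["color"][:,:,::-1]
    if crop: im=im[crop[1]:crop[3],crop[0]:crop[2]]
    if sc!=1: im=cv2.resize(im,None,fx=sc,fy=sc,interpolation=cv2.INTER_CUBIC)
    cv2.imwrite("pics/"+n+".png",im)
def onz(p,uv,z):
    R=np.array(p["R"]);t=np.array(p["t"])
    d=R.T@np.array([(uv[0]-p["cx"])/p["fx"],(uv[1]-p["cy"])/p["fy"],1]);c=-R.T@t
    return c+d*(z-c[2])/d[2]
def proj(p,X):
    c=np.array(p["R"])@np.array(X)+np.array(p["t"]);return np.array([p["fx"]*c[0]/c[2]+p["cx"],p["fy"]*c[1]/c[2]+p["cy"]])
def tri(obs):
    A=[];b=[]
    for p,uv in obs:
        R=np.array(p["R"]);t=np.array(p["t"])
        d=R.T@np.array([(uv[0]-p["cx"])/p["fx"],(uv[1]-p["cy"])/p["fy"],1]);d/=np.linalg.norm(d);c=-R.T@t
        P=np.eye(3)-np.outer(d,d);A.append(P);b.append(P@c)
    return np.linalg.lstsq(np.vstack(A),np.hstack(b),rcond=None)[0]
def rot(): 
    q=ctrl.sense()["ee_rot"];return Ro.from_quat([q[1],q[2],q[3],q[0]]).as_matrix()
E
python3 - <<'E'
from h import *
np.set_printoptions(precision=1,suppress=True)
s=ctrl.sense();print(s);print(rot())
a=eyes.capture("scene");b=eyes.capture("top")
save(a,"scene0");save(b,"top0")
for n,p in(("scene",a),("top",b)):
  print(n,"cam at",-np.array(p["R"]).T@p["t"],p["fx"])
  for l in["crate","flap","flap_edge","rest","case","jar","tin","radio","ashtray","bowl","opener"]:
    print(l,[(np.round(d["extent"]),round(d["confidence"],2)) for d in models.spot_in(p,l)[:3]],[(np.round(d["centre"],1),round(d["confidence"],2)) for d in models.spot_point(p,l)[:3]])
E
```

```text
pics
{'time_s': 0.0, 'joints': array([-1.3,  0.3,  1.5, -0. ,  1.3, -0.2]), 'dq': array([-0.,  0., -0.,  0.,  0.,  0.]), 'tau': array([ -0. , -41.2, -26. ,  -0. ,   0. ,  -0. ]), 'eef_pos': array([ 225.8, -473.6,  215.5]), 'ee_rot': array([ 0.2, -0.2,  0.7, -0.7]), 'force': array([0.3, 0.4, 0.1]), 'wrist_torque': array([-0., -0.,  0.]), 'grip_width': 0.997157238832483}
[[-0.9 -0.   0.4]
 [-0.4  0.  -0.9]
 [-0.  -1.  -0. ]]
scene cam at [1913.6 -363.3  972.4] 590.7418367203487
crate [(array([246., 279.,  87.,  60.]), 0.9), (array([487., 209.,  40.,  66.]), 0.27)] [(array([248.2, 282.4]), 0.82)]Traceback (most recent call last):
  File "<stdin>", line 9, in <module>
ValueError: it knows: ashtray, bowl, case, crate, flap_edge, jar, opener, radio, rest, tin
```

```bash
python3 - <<'E'
from h import *
np.set_printoptions(precision=1,suppress=True)
a=eyes.capture("scene");b=eyes.capture("top")
for n,p in(("scene",a),("top",b)):
  print(n,"cam at",-np.array(p["R"]).T@p["t"],p["fx"])
  for l in["crate","flap_edge","rest","case","jar","tin","radio","ashtray","bowl","opener"]:
    print(l,[(np.round(d["extent"]),round(d["confidence"],2)) for d in models.spot_in(p,l)[:4]],[(np.round(d["centre"],1),round(d["confidence"],2),onz(p,d["centre"],0)) for d in models.spot_point(p,l)[:4]])
E
```

```text
scene cam at [1913.6 -363.3  972.4] 590.7418367203487
crate [] [(array([247.9, 285.7]), 0.89, array([ 590.1, -242.8,    0. ]))]
flap_edge [(array([234., 261.,  69.,  26.]), 0.66)] [(array([329.2, 252.6]), 0.72, array([497.1,  15.6,  -0. ])), (array([232.8, 256.3]), 0.71, array([ 432.3, -263.2,   -0. ]))]
rest [(array([406., 246.,  72.,  30.]), 0.97)] [(array([406.7, 245.3]), 0.57, array([527.4, 250.2,   0. ])), (array([143.3, 282.9]), 0.45, array([ 492.1, -521.2,   -0. ]))]
case [(array([402., 225.,  65.,  40.]), 0.96)] [(array([406.6, 239.3]), 0.58, array([495.7, 262.6,   0. ]))]
jar [(array([329., 237.,  25.,  39.]), 0.87), (array([300., 215.,  26.,  57.]), 0.83), (array([256., 220.,  35.,  58.]), 0.79)] [(array([301.2, 234.7]), 0.89, array([373.9, -40.9,   0. ])), (array([327.9, 251.5]), 0.8, array([490.2,  13.5,   0. ])), (array([256.5, 243.5]), 0.59, array([ 383.2, -183.8,    0. ]))]
tin [(array([233., 274.,  46.,  36.]), 0.73), (array([335., 280.,  37.,  30.]), 0.64)] [(array([230.9, 276.4]), 0.96, array([ 532.6, -282.1,    0. ]))]
radio [(array([486., 207.,  38.,  65.]), 0.79)
[... 1439 characters left out ...]
9.,  75.,  23.]), 0.74)] []
radio [(array([128., 248.,  70.,  67.]), 0.94), (array([507., 244.,  52.,  51.]), 0.37)] [(array([134.5, 249. ]), 0.75, array([480.2, 549.8,   0. ]))]
ashtray [(array([330., 187.,  35.,  35.]), 0.78)] [(array([325.2, 190.7]), 0.6, array([650.7,  -7.4,   0. ])), (array([242. , 224.7]), 0.46, array([550.3, 237.3,   0. ]))]
bowl [(array([508., 243.,  52.,  52.]), 0.95)] [(array([498.9, 242.7]), 0.77, array([ 493. , -511.6,    0. ])), (array([326.1, 189.8]), 0.42, array([653.5, -10. ,   0. ])), (array([422.7, 218.6]), 0.31, array([ 565.4, -292.5,    0. ]))]
opener [(array([433., 290.,  34.,  44.]), 0.88)] [(array([429. , 289.2]), 0.9, array([ 359.1, -303.7,    0. ]))]
```

View pics/scene0.png

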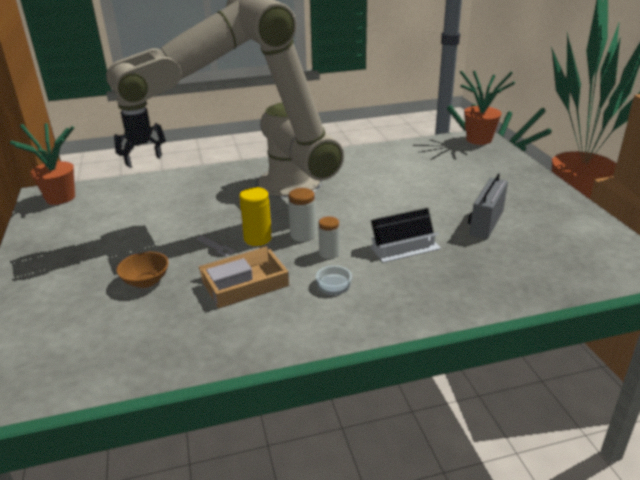

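View pics/top0.png

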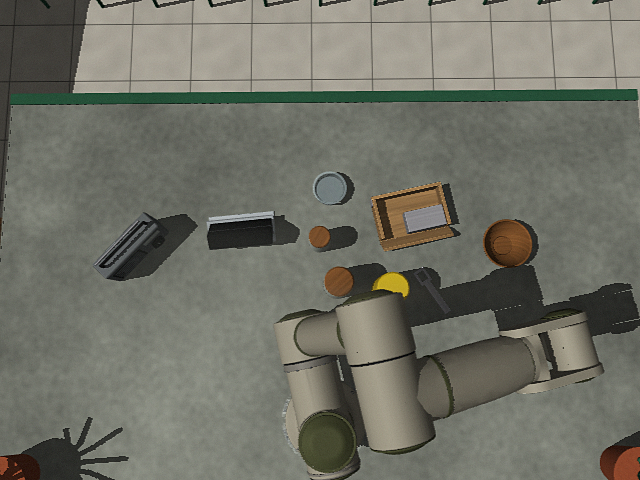

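Seen: the scene view shows the small white jar at (329,237), with a bigger white and a yellow jar as distractors. The crate is at (246,279) with the tin at its −y front, and the case is in its rest at (402,225). The top view shows the crate yawed about +0.2 and the flap toward the robot. The tool only rolls about its approach axis, so I'll grip the leaning case with vertical fingers and let the squeeze right it. First, close-up views.

```bash
cat >> h.py <<'E'
def plan(xyz,jaw=None,start=None):
    """print dp, roll to reach TCP xyz with jaw axis (tool z) along yaw jaw (mod pi)"""
    s=ctrl.sense();R=rot();p=np.array(s["eef_pos"]);d=np.array(xyz)-p
    dp=R.T@d; a=np.arctan2(R[1,2],R[0,2]); r=0
    if jaw is not None:
        r=-((jaw-a+np.pi/2)%np.pi-np.pi/2)
    print("dp",np.round(dp,1),"roll",round(r,3),"alt",round(r-np.sign(r)*np.pi,3),"rows>=",max(np.linalg.norm(d)/41.7,abs(r)/.125),"jaw now",round(a,3),"j6",round(s["joints"][5],3),"tilt",R[:,1].round(3))
E
python3 - <<'E'
from h import *
w=eyes.capture("wrist");R=rot();p=np.array(ctrl.sense()["eef_pos"])
c=-np.array(w["R"]).T@w["t"]
print("cam in tool",R.T@(c-p),"axes in tool",(R.T@np.array(w["R"]).T).round(2),w["fx"])
plan([500,-200,330],0.2)
plan([560,-240,330],0.2)
E
```

```text
cam in tool [ -79.56330194 -157.17513418   -0.99156867] axes in tool [[ 0.    0.95  0.31]
 [-0.   -0.31  0.95]
 [ 1.   -0.    0.  ]] 398.1482869833271
dp [-365.3 -113.9 -129.3] roll -1.326 alt 1.816 rows>= 10.607966812526008 jaw now -1.126 j6 -0.223 tilt [-0. -0. -1.]
dp [-402.3 -113.9  -67.4] roll -1.326 alt 1.816 rows>= 10.607966812526008 jaw now -1.126 j6 -0.223 tilt [-0. -0. -1.]
```

```bash
python3 -m crank '[{"dp":[-380,-115,-100],"roll":-1.326,"gripper":0},{"dp":[-430,-115,-90],"roll":-1.326,"gripper":0},{"dp":[-430,-115,-130],"roll":-1.326,"gripper":0},{"dp":[-430,-115,-130],"roll":-1.326,"gripper":0},{"dp":[-430,-115,-130],"roll":-1.326,"gripper":0},{"dp":[-430,-115,-130],"roll":-1.326,"gripper":0},{"dp":[-430,-115,-130],"roll":-1.326,"gripper":0},{"dp":[-430,-115,-130],"roll":-1.326,"gripper":0},{"dp":[-430,-115,-130],"roll":-1.326,"gripper":0},{"dp":[-430,-115,-130],"roll":-1.326,"gripper":0}]'
python3 -m crank '[{"dp":[0,0,0],"roll":-0.05,"gripper":0},{"dp":[0,0,0],"roll":-0.05,"gripper":0}]'
python3 - <<'E'
from h import *
s=ctrl.sense();print(s["time_s"],s["eef_pos"],s["joints"]);plan([525,300,330],0.07)
w=eyes.capture("wrist");save(w,"w1")
for l in["crate","flap_edge","tin","jar"]:
    print(l,[(np.round(d["extent"]),round(d["confidence"],2)) for d in models.spot_in(w,l)[:3]],[(np.round(d["centre"],1),round(d["confidence"],2),onz(w,d["centre"],8 if l=='tin' else 0).round()) for d in models.spot_point(w,l)[:3]])
import pickle;pickle.dump(w,open("w1.pkl","wb"))
E
```

```text
time_s: 3.23
eef_pos: [525.8, -201.1, 320.2]
ee_rot: [0.531, -0.531, 0.466, -0.467]
force: [1.3, -1.1, 0.3]
grip_width: 1.002
time_s: 3.4
eef_pos: [525.7, -201.5, 319.6]
ee_rot: [-0.543, 0.543, -0.453, 0.453]
force: [-0.3, -0.2, -0.4]
grip_width: 0.998
3.4 [ 525.70039008 -201.45806459  319.60756262] [-5.74003878e-01  3.53586073e-01  1.17687860e+00 -6.11989288e-05
  1.61070250e+00 -7.53065076e-01]
dp [-493.6  -10.5   88.6] roll 0.109 alt -3.033 rows>= 12.027967164714026 jaw now 0.179 j6 -0.753 tilt [ 0. -0. -1.]
crate [(array([351., 224., 148., 181.]), 0.77)] [(array([357.3, 219.3]), 0.85, array([ 576., -247.,    0.]))]
flap_edge [(array([299., 226.,  31., 177.]), 0.81), (array([340., 254.,  57.,  98.]), 0.44)] [(array([287.9, 229.4]), 0.94, array([ 493., -276.,    0.]))]
tin [(array([340., 255.,  58.,  98.]), 0.9)] [(array([338.3, 249.1]), 0.66, array([ 559., -287.,    8.])), (array([360.1, 216.8]), 0.24, array([ 578., -241.,    8.]))]
jar [(array([144., 134., 156., 111.]), 0.89), (array([197.,  18., 107.,  35.]), 0.58)] [(array([182.7, 126.6]), 0.88, array([ 355., -174.,    0.]))]
```

View pics/w1.png

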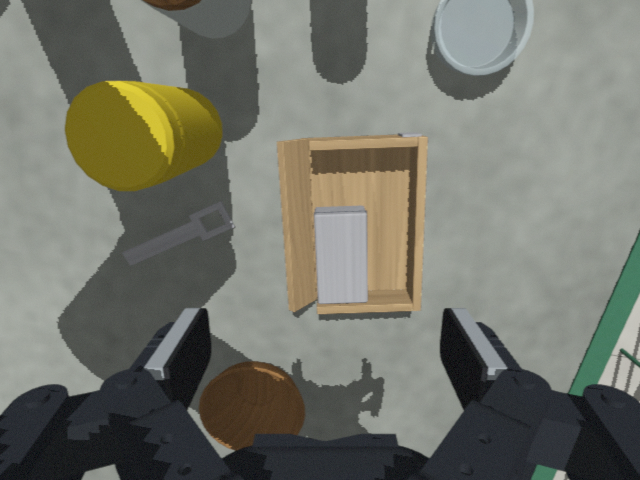

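Seen: the crate spans (278–427, 137–315), flap folded toward the robot side at columns 278–315. The tin top is at (341,255), and the opener and bowl are clear of it. Zooming in for corners.

```bash
python3 - <<'E'
from h import *
import pickle;w=pickle.load(open("w1.pkl","rb"));save(w,"w1c",(265,120,445,330),2.8)
E
```

```text
(no output)
```

View pics/w1c.png

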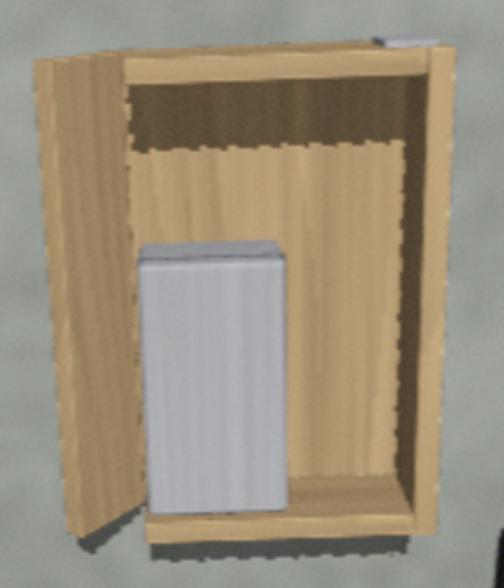

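```bash
cat > crate.py <<'E'
from h import *
import pickle;from scipy.optimize import least_squares
w=pickle.load(open("w1.pkl","rb"))
def T(q,X):
    c,s=np.cos(q[2]),np.sin(q[2]);X=np.array(X,float);return np.array([q[0]+c*X[0]-s*X[1],q[1]+s*X[0]+c*X[1],X[2]])
cp=lambda u:np.array(u)/2.8+[265,120]
if __name__=="__main__":
    P=[((456,47),(67.5,102,50)),((436,533),(67.5,-102,50)),((427,75),(57.5,92,50)),((412,513),(57.5,-92,50)),((123,57),(-57.5,102,50)),((125,84),(-57.5,92,50)),((148,516),(-57.5,-92,50)),((148,543),(-57.5,-102,50)),((403,143),(57.5,92,8)),((395,474),(57.5,-92,8))]
    f=lambda q:np.concatenate([(proj(w,T(q,X))-cp(u))for u,X in P])
    r=least_squares(f,[585,-240,.2]);print("crate",r.x.round(3));print(r.fun.reshape(-1,2).round(1).tolist())
    q=r.x
    t=[((139,262),(-30,56,40)),((285,258),(30,56,40)),((287,510),(30,-56,40)),((152,513),(-30,-56,40))]
    def g(v): return np.concatenate([proj(w,T(q,T([v[0],v[1],v[2]],X)+[0,0,8]))-cp(u)for u,X in t])
    r=least_squares(g,[-27,-36,0]);print("tin in crate",r.x.round(3),r.fun.round(1))
    def k(v):
        a=v[0];e=lambda y,th:[-62.5-42*np.sin(a)-th*np.cos(a),y,8+42*np.cos(a)-th*np.sin(a)]
        return np.concatenate([proj(w,T(q,e(102,5)))-cp((36,60)),proj(w,T(q,e(-102,5)))-cp((70,535))])
    r=least_squares(k,[.7]);print("flap",r.x,r.fun.round(1))
E
python3 crate.py
```

```text
crate [ 5.80463e+02 -2.50051e+02  2.04000e-01]
[[1.2, 3.2], [-1.0, 3.3], [1.6, 3.2], [-0.4, 3.2], [0.8, 2.7], [0.4, 2.7], [-2.2, 4.3], [-1.9, 2.1], [1.9, -24.9], [-1.1, 1.6]]
tin in crate [-2.5035e+01 -3.0555e+01  1.3000e-02] [-0.8 -0.   1.  -0.6  0.8  0.1 -1.1  0.7]
flap [0.63391307] [ 0.7  1.5 -1.4  1. ]
```

```bash
python3 -m crank '[{"dp":[-430,10,90],"roll":0.1,"gripper":0},{"dp":[-430,10,90],"roll":0.1,"gripper":0},{"dp":[-430,10,90],"roll":0.1,"gripper":0},{"dp":[-430,10,90],"roll":0.1,"gripper":0},{"dp":[-430,10,90],"roll":0.1,"gripper":0},{"dp":[-430,10,90],"roll":0.1,"gripper":0},{"dp":[-430,10,90],"roll":0.1,"gripper":0},{"dp":[-430,10,90],"roll":0.1,"gripper":0},{"dp":[-430,10,90],"roll":0.1,"gripper":0},{"dp":[-430,10,90],"roll":0.1,"gripper":0}]'
python3 -m crank '[{"dp":[-70,0,0],"roll":0.0,"gripper":0},{"dp":[-70,0,0],"roll":0.0,"gripper":0},{"dp":[-70,0,0],"roll":0.0,"gripper":0}]'
python3 - <<'E'
from h import *
s=ctrl.sense();print(s["time_s"],s["eef_pos"])
w=eyes.capture("wrist");save(w,"w2")
for l in["case","rest","jar"]:
    print(l,[(np.round(d["extent"]),round(d["confidence"],2)) for d in models.spot_in(w,l)[:3]],[(np.round(d["centre"],1),round(d["confidence"],2),onz(w,d["centre"],30 if l=='case' else 0).round()) for d in models.spot_point(w,l)[:3]])
import pickle;pickle.dump(w,open("w2.pkl","wb"))
E
```

```text
time_s: 4.68
eef_pos: [537.7, 215.3, 310.3]
ee_rot: [0.518, -0.518, 0.481, -0.481]
force: [0.5, -0.1, 0.6]
grip_width: 1.002
time_s: 4.93
eef_pos: [531.7, 287.8, 309.5]
ee_rot: [0.519, -0.519, 0.48, -0.479]
force: [-0.7, 0.3, -0.6]
grip_width: 1.002
4.9333 [531.69395272 287.77502647 309.4733239 ]
case [(array([303., 237.,  81., 178.]), 0.57)] [(array([326.6, 225.5]), 0.65, array([538., 239.,  30.]))]
rest [(array([326., 221.,  80., 168.]), 0.96)] []
jar [(array([281., 394.,  58.,  84.]), 0.9), (array([207., 408.,  36.,  66.]), 0.89)] [(array([194.9, 397. ]), 0.95, array([373., -37.,   0.])), (array([287.2, 368.3]), 0.8, array([501.,  21.,   0.]))]
```

View pics/w2.png

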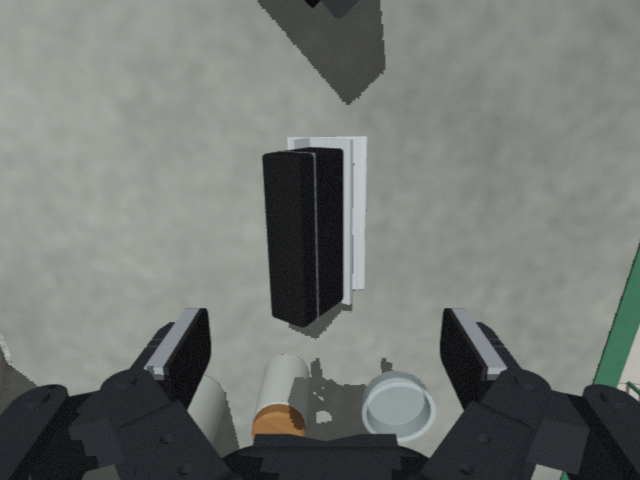

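```bash
sed -i 's/,((403,143),(57.5,92,8)),((395,474),(57.5,-92,8))\]/]/' crate.py; python3 crate.py; python3 - <<'E'
from h import *
import pickle;w=pickle.load(open("w2.pkl","rb"));save(w,"w2c",(250,125,390,345),2.7)
E
```

```text
crate [ 5.79977e+02 -2.46621e+02  2.15000e-01]
[[0.6, -0.9], [0.3, 0.1], [1.0, -0.7], [0.8, 0.1], [-0.2, -0.0], [-0.4, 0.1], [-1.3, 2.2], [-0.9, -0.0]]
tin in crate [-2.5626e+01 -3.3733e+01  2.0000e-03] [-0.8 -0.   1.  -0.6  0.8  0.1 -1.1  0.7]
flap [0.61499226] [ 0.2 -0.7  0.  -0.6]
```

View pics/w2c.png

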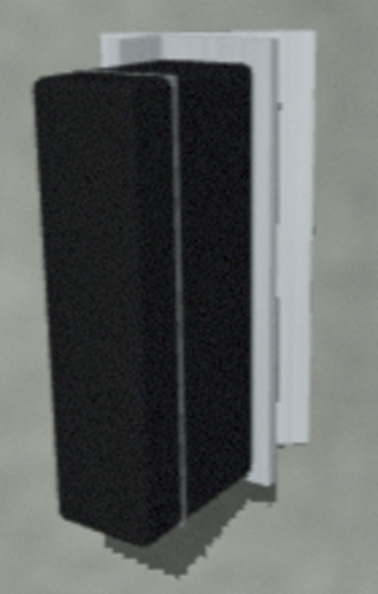

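```bash
cat > case.py <<'E'
from h import *
import pickle;from scipy.optimize import least_squares
w=pickle.load(open("w2.pkl","rb"))
cp=lambda u:np.array(u)/2.7+[250,125]
def C(v,X,th=.6):
    x=X[0]*np.cos(th)-X[2]*np.sin(th);z=X[0]*np.sin(th)+X[2]*np.cos(th);c,s=np.cos(v[2]),np.sin(v[2])
    return [v[0]+c*x-s*X[1],v[1]+s*x+c*X[1],v[3]+z]
P=[((32,76),(-23,88,80)),((61,521),(-23,-88,80)),((150,548),(23,-88,80)),((251,62),(23,88,0)),((251,476),(23,-88,0))]
f=lambda v:np.concatenate([proj(w,C(v,X))-cp(u)for u,X in P])
r=least_squares(f,[540,240,.07,20]);v=r.x
print(v.round(3),r.fun.round(1))
for n,X in(("near top",(-23,0,80)),("far top",(23,0,80)),("far bot",(23,0,0)),("near bot",(-23,0,0))):print(n,np.round(C(v,X),1))
E
python3 case.py
```

```text
[5.40039e+02 2.37596e+02 9.60000e-02 2.53900e+01] [-1.4  1.2 -1.4 -1.  -1.   1.   1.9  0.7  2.2 -2.3]
near top [476.2 231.5  78.4]
far top [514.  235.1 104.4]
far bot [558.9 239.4  38.4]
near bot [521.1 235.8  12.4]
```

Seen: the case leans toward the robot with clean corners (fit within 2 px), base about 25 mm up. I'll straddle it with vertical fingers and rotate it up while closing.

```bash
python3 - <<'E'
from h import *
plan([511,235,150],.096);plan([511,235,74],.096)
E
```

```text
dp [ 45.4 160.3 -25.6] roll -0.024 alt 3.118 rows>= 4.041718334012955 jaw now 0.072 j6 0.22 tilt [ 0. -0. -1.]
dp [ 45.4 236.3 -25.6] roll -0.024 alt 3.118 rows>= 5.802422575540805 jaw now 0.072 j6 0.22 tilt [ 0. -0. -1.]
```

```bash
python3 -m crank '[{"dp":[45.4,40,-25.6],"roll":-0.024,"gripper":0},{"dp":[45.4,80,-25.6],"roll":-0.024,"gripper":0},{"dp":[45.4,115,-25.6],"roll":-0.024,"gripper":0},{"dp":[45.4,150,-25.6],"roll":-0.024,"gripper":0},{"dp":[45.4,170,-25.6],"roll":-0.024,"gripper":0},{"dp":[45.4,190,-25.6],"roll":-0.024,"gripper":0},{"dp":[45.4,190,-25.6],"roll":-0.024,"gripper":0}]' 30
python3 - <<'E'
from h import *
s=ctrl.sense();print(s["eef_pos"],s["grip_width"])
plan([511,235,74],.096);w=eyes.capture("wrist");save(w,"w3")
E
```

```text
time_s: 5.87
eef_pos: [509.0, 234.8, 116.5]
ee_rot: [-0.522, 0.526, -0.477, 0.474]
force: [-1.0, 0.0, -0.4]
grip_width: 1.0
[508.99218913 234.79320522 116.4792489 ] 1.0004378253330533
dp [-0.1 42.5  2.3] roll 0.001 alt -3.141 rows>= 1.0198363428529 jaw now 0.097 j6 0.127 tilt [-0.007 -0.002 -1.   ]
```

View pics/w3.png

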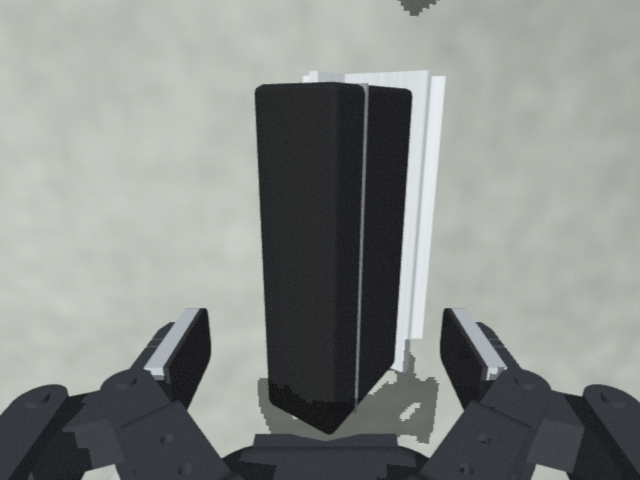

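Seen: the open fingers straddle the case, which spans columns 255–412 between the pads at 210 and 440. Descending, then the combined close, lift and push.

```bash
python3 -m crank '[{"dp":[0,22,2],"roll":0,"gripper":0},{"dp":[0,42,2],"roll":0,"gripper":0},{"dp":[0,42,2],"roll":0,"gripper":20},{"dp":[0,42,2],"roll":0,"gripper":40},{"dp":[0,42,2],"roll":0,"gripper":50},{"dp":[0,42,2],"roll":0,"gripper":50}]' 30
python3 -c "
from h import *
s=ctrl.sense();print(s['eef_pos'],s['force'],s['grip_width'],s['wrist_torque']);w=eyes.capture('wrist');save(w,'w4')"
```

```text
time_s: 6.42
eef_pos: [513.7, 236.4, 80.0]
ee_rot: [0.525, -0.523, 0.474, -0.476]
force: [-0.0, 0.1, 0.2]
grip_width: 0.803
[513.69092775 236.44339066  80.01906661] [-0.04199034  0.11953527  0.21561373] 0.803286361655845 [ 0.01984538  0.02876904 -0.00874184]
```

```bash
python3 -m crank '[{"dp":[0,0,0],"roll":0,"gripper":62},{"dp":[0,-4,2],"roll":0,"gripper":70},{"dp":[0,-8,4],"roll":0,"gripper":78},{"dp":[0,-12,7],"roll":0,"gripper":86},{"dp":[0,-16,10],"roll":0,"gripper":94},{"dp":[0,-20,14],"roll":0,"gripper":102},{"dp":[0,-24,18],"roll":0,"gripper":110},{"dp":[0,-27,22],"roll":0,"gripper":120},{"dp":[0,-27,22],"roll":0,"gripper":160},{"dp":[0,-27,22],"roll":0,"gripper":160}]' 30
python3 -c "
from h import *
s=ctrl.sense();print(s['eef_pos'],s['force'],s['grip_width']*85,s['wrist_torque']);w=eyes.capture('wrist');save(w,'w4')"
```

```text
time_s: 7.3
eef_pos: [534.8, 238.4, 105.1]
ee_rot: [0.524, -0.524, 0.475, -0.475]
force: [-0.5, -0.4, -1.0]
grip_width: 0.372
[534.77368766 238.42419604 105.05345895] [-0.46314989 -0.41878351 -1.00063756] 31.63038277500716 [-0.0026601  -0.00221656  0.0067829 ]
```

View pics/w4.png

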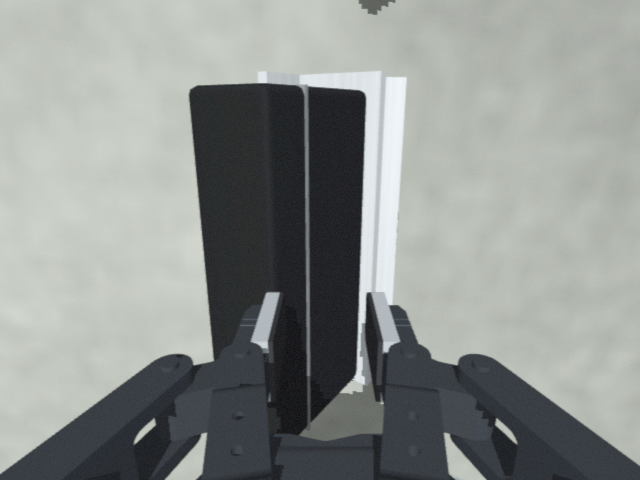

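The fingers passed over the case without contact, so my height or position estimate was off. The case hasn't moved. I'll back up, open, and refit from a steady close view.

```bash
python3 -m crank '[{"dp":[0,-20,-5],"roll":0,"gripper":120},{"dp":[0,-40,-15],"roll":0,"gripper":0},{"dp":[0,-40,-22],"roll":0,"gripper":0},{"dp":[0,-40,-22],"roll":0,"gripper":0},{"dp":[0,-40,-22],"roll":0,"gripper":0},{"dp":[0,-40,-22],"roll":0,"gripper":0}]'
python3 - <<'E'
from h import *
import pickle
w=eyes.capture("wrist");pickle.dump(w,open("w5.pkl","wb"));save(w,"w5",(170,60,530,440),1.55)
s=ctrl.sense();print(s["eef_pos"],s["dq"])
c=-np.array(w["R"]).T@w["t"];print(rot().T@(c-s["eef_pos"]))
E
```

```text
time_s: 7.85
eef_pos: [512.5, 236.2, 144.1]
ee_rot: [-0.523, 0.524, -0.475, 0.475]
force: [0.3, -0.8, -0.6]
grip_width: 0.999
[512.61946915 236.16253072 144.12018708] [ 0.00087829  0.00238042 -0.0041338   0.00058339  0.00149841  0.00035942]
[ -79.74335932 -157.17614571    0.6639506 ]
```

View pics/w5.png

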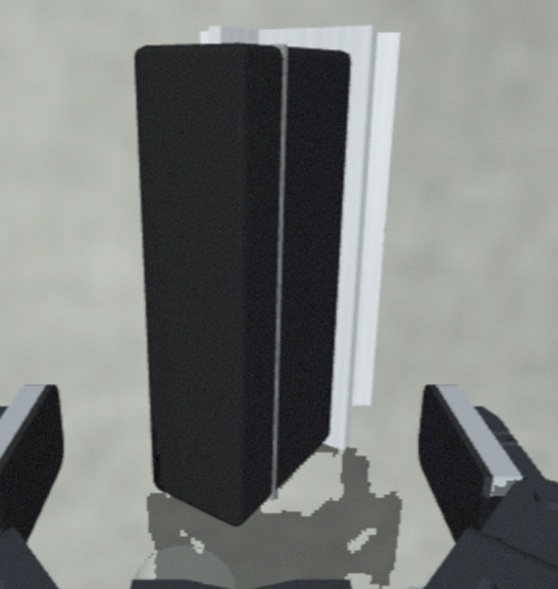

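```bash
cat >> case.py <<'E'
w5=pickle.load(open("w5.pkl","rb"));c5=lambda u:np.array(u)/1.55+[170,60]
Q=[((135,44),(-23,88,80)),((246,40),(23,88,80)),((353,48),(23,88,0)),((153,490),(-23,-88,80)),((238,528),(23,-88,80)),((330,440),(23,-88,0))]
for th in(.6,None):
  g=lambda v:np.concatenate([proj(w5,C(v,X,v[4] if th is None else th))-c5(u)for u,X in Q])
  r=least_squares(g,[540,240,.07,20,.6]);v=r.x;print("w5",v.round(3),r.fun.round(1))
h=lambda v:np.concatenate([f(v),g(list(v)+[.6])])
r=least_squares(h,[540,240,.07,20]);v=r.x;print("both",v.round(3),r.fun.round(1))
for n,X in(("near top",(-23,0,80)),("far top",(23,0,80)),("far bot",(23,0,0)),("near bot",(-23,0,0))):print(n,np.round(C(v,X),1))
E
python3 case.py
```

```text
[5.40039e+02 2.37596e+02 9.60000e-02 2.53900e+01] [-1.4  1.2 -1.4 -1.  -1.   1.   1.9  0.7  2.2 -2.3]
near top [476.2 231.5  78.4]
far top [514.  235.1 104.4]
far bot [558.9 239.4  38.4]
near bot [521.1 235.8  12.4]
w5 [5.39969e+02 2.38917e+02 8.70000e-02 2.77480e+01 6.00000e-01] [-2.2 -0.1 -0.5  0.9  3.   1.6 -2.1 -2.2  0.8  1.8  1.7 -3. ]
w5 [5.39189e+02 2.38879e+02 8.70000e-02 2.74700e+01 5.85000e-01] [-2.3 -0.3  0.5  0.8  1.9  1.6 -2.2 -1.6  1.6  1.9  0.8 -3.5]
both [5.40042e+02 2.38807e+02 8.90000e-02 2.76580e+01] [-1.1 -0.3 -2.2 -1.3 -1.6  1.   2.7 -0.2  1.9 -2.2 -2.3  0.3 -0.7  1.3
  2.8  1.7 -1.8 -2.   1.2  2.   2.  -3. ]
near top [476.1 233.1  80.7]
far top [514.  236.5 106.7]
far bot [558.9 240.5  40.6]
near bot [521.1 237.1  14.7]
```

```bash
python3 - <<'E'
from h import *
import pickle
w=pickle.load(open("w5.pkl","rb"));R=rot();p=np.array(ctrl.sense()["eef_pos"]);print(ctrl.nose_length)
for a in(-5,5,10,15,22):
  print(a,[proj(w,p+R@np.array([x,a,z])).round() .tolist()for x in(-11,11) for z in(42.5,-42.5,15.8,-15.8)])
E
```

```text
22.0
-5 [[425.0, 280.0], [221.0, 280.0], [361.0, 280.0], [285.0, 280.0], [421.0, 326.0], [225.0, 326.0], [360.0, 326.0], [287.0, 326.0]]
5 [[420.0, 270.0], [227.0, 270.0], [359.0, 270.0], [287.0, 270.0], [416.0, 315.0], [230.0, 315.0], [358.0, 315.0], [289.0, 315.0]]
10 [[417.0, 266.0], [229.0, 266.0], [358.0, 266.0], [288.0, 266.0], [414.0, 309.0], [233.0, 310.0], [357.0, 309.0], [290.0, 309.0]]
15 [[415.0, 262.0], [232.0, 262.0], [357.0, 262.0], [289.0, 262.0], [412.0, 304.0], [235.0, 304.0], [356.0, 304.0], [291.0, 304.0]]
22 [[412.0, 256.0], [235.0, 257.0], [356.0, 256.0], [291.0, 256.0], [409.0, 298.0], [238.0, 298.0], [355.0, 298.0], [292.0, 298.0]]
```

```bash
python3 - <<'E'
from h import *
a=eyes.capture("scene");R=rot();p=np.array(ctrl.sense()["eef_pos"])
c=proj(a,p);x0,y0=int(c[0])-60,int(c[1])-60
im=cv2.resize(a["color"][y0:y0+120,x0:x0+140,::-1],None,fx=5,fy=5,interpolation=cv2.INTER_CUBIC)
def m(v,col): 
    u=(proj(a,p+R@np.array(v,float))-[x0,y0])*5;cv2.drawMarker(im,(int(u[0]),int(u[1])),col,0,14,2)
m([0,0,0],(0,0,255))
for z in(42.5,-42.5): m([0,9,z],(0,255,0));m([0,-26,z],(255,0,0))
cv2.imwrite("pics/s5.png",im)
E
```

```text
(no output)
```

View pics/s5.png

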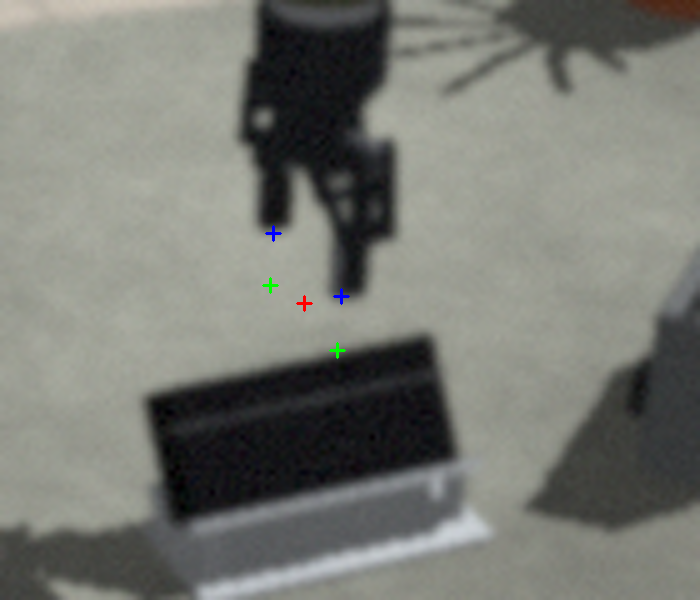

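Seen: the scene view confirms it. The real fingertips (blue marks) sit about 26 mm behind the reported TCP when open, not 9 mm ahead, so I was about 35 mm too high. I'll correct all heights by this.

```bash
python3 -m crank '[{"dp":[0,40,-2],"roll":0,"gripper":0},{"dp":[0,75,-2],"roll":0,"gripper":0},{"dp":[0,95,-2],"roll":0,"gripper":0},{"dp":[0,106,-2],"roll":0,"gripper":0},{"dp":[0,106,-2],"roll":0,"gripper":10},{"dp":[0,106,-2],"roll":0,"gripper":30},{"dp":[0,106,-2],"roll":0,"gripper":44},{"dp":[0,106,-2],"roll":0,"gripper":44}]' 30
python3 -c "
from h import *
s=ctrl.sense();print(s['eef_pos'],s['force'],s['grip_width']*85,s['wrist_torque'])"
```

```text
time_s: 8.62
eef_pos: [510.0, 236.1, 40.5]
ee_rot: [-0.524, 0.524, -0.475, 0.474]
force: [-7.7, -1.9, 2.5]
grip_width: 0.829
[510.04989818 236.13977734  40.48357424] [-7.65589751 -1.93560453  2.53367408] 70.49601771096297 [-0.25319833  1.22907299  0.03505131]
```

```bash
python3 -m crank '[{"dp":[0,-3,2],"roll":0,"gripper":52},{"dp":[0,-7,4],"roll":0,"gripper":62},{"dp":[0,-11,6],"roll":0,"gripper":70},{"dp":[0,-15,9],"roll":0,"gripper":78},{"dp":[0,-19,12],"roll":0,"gripper":86},{"dp":[0,-23,16],"roll":0,"gripper":94},{"dp":[0,-27,19],"roll":0,"gripper":102},{"dp":[0,-31,23],"roll":0,"gripper":112},{"dp":[0,-33,26],"roll":0,"gripper":130},{"dp":[0,-33,26],"roll":0,"gripper":160}]' 30
python3 - <<'E'
from h import *
s=ctrl.sense();print(s['eef_pos'],s['force'],s['grip_width']*85,s['wrist_torque'])
a=eyes.capture("scene");save(a,"s6",(360,170,460,270),3);w=eyes.capture("wrist")
im=np.hstack([cv2.resize(a["color"][170:270,350:450],(400,400),interpolation=2),cv2.resize(w["color"][60:460,120:520],(400,400))]);cv2.imwrite("pics/s6.png",im[:,:,::-1])
E
```

```text
time_s: 9.45
eef_pos: [535.5, 238.9, 73.8]
ee_rot: [-0.523, 0.525, -0.476, 0.474]
force: [-12.7, -0.5, 12.0]
grip_width: 0.533
[535.46445307 238.87373505  73.82360524] [-12.67199393  -0.49026714  12.02707834] 45.336315142484125 [-0.16725266  2.47292823 -0.03700775]
```

View pics/s6.png

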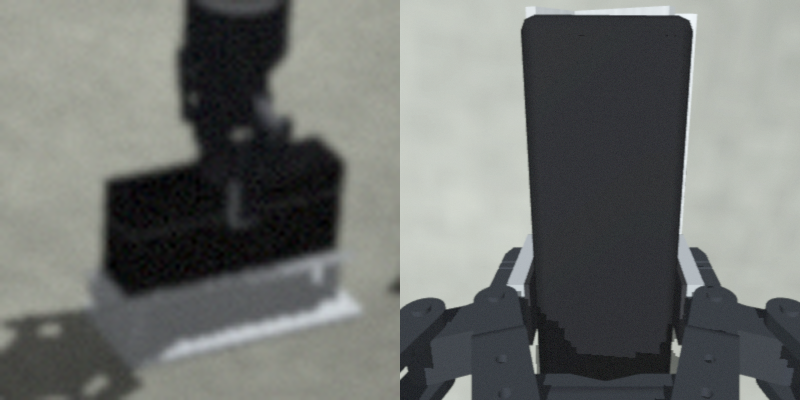

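Seen: the scene view (left) and wrist view (right) show the case upright between the pads, opening 45 mm, so it's aligned. Firming the grip and lifting.

```bash
python3 -m crank '[{"dp":[0,0,0],"roll":0,"gripper":200},{"dp":[0,-5,0],"roll":0,"gripper":200},{"dp":[0,-15,0],"roll":0,"gripper":200},{"dp":[0,-30,0],"roll":0,"gripper":200},{"dp":[0,-55,0],"roll":0,"gripper":200},{"dp":[0,-85,0],"roll":0,"gripper":200},{"dp":[0,-115,0],"roll":0,"gripper":200},{"dp":[0,-115,0],"roll":0,"gripper":200}]' 70
python3 - <<'E'
from h import *
s=ctrl.sense();print(s['eef_pos'],s['force'],s['grip_width']*85,s['wrist_torque']);plan([610.3,-240,185],.215)
w=eyes.capture("wrist");print(models.spot_in(w,"case")[:1])
E
```

```text
time_s: 10.22
eef_pos: [539.4, 239.2, 194.6]
ee_rot: [0.527, -0.52, 0.472, -0.477]
force: [0.9, 0.3, -2.3]
grip_width: 0.527
[539.37651027 239.1908947  194.56072785] [ 0.87977705  0.29949041 -2.26185348] 44.76139000643566 [-0.03524037 -0.10778394  0.06873506]
dp [483.8   9.2  23.6] roll -0.117 alt 3.025 rows>= 11.618834033676166 jaw now 0.098 j6 0.121 tilt [ 0.012  0.003 -1.   ]
[{'extent': [327.8, 256.8, 174.3, 364.9], 'confidence': 0.83}]
```

```bash
python3 -m crank '[{"dp":[15,0,0],"roll":0,"gripper":200},{"dp":[40,0,0],"roll":0,"gripper":200},{"dp":[75,0,2],"roll":-0.02,"gripper":200},{"dp":[112,0,4],"roll":-0.03,"gripper":200},{"dp":[150,0,6],"roll":-0.04,"gripper":200},{"dp":[188,0,8],"roll":-0.05,"gripper":200},{"dp":[226,0,11],"roll":-0.06,"gripper":200},{"dp":[264,0,14],"roll":-0.07,"gripper":200},{"dp":[302,0,16],"roll":-0.08,"gripper":200},{"dp":[340,0,18],"roll":-0.09,"gripper":200}]'
python3 -c "
from h import *
s=ctrl.sense();print(s['eef_pos']);plan([610.3,-240,150],.215)"
```

```text
time_s: 11.15
eef_pos: [587.3, -99.8, 185.7]
ee_rot: [-0.545, 0.545, -0.452, 0.45]
force: [0.6, 0.5, -4.5]
grip_width: 0.527
[587.28936723 -99.83916979 185.71623352]
dp [142.   35.6  -3.6] roll -0.027 alt 3.115 rows>= 3.512202812939432 jaw now 0.188 j6 -0.553 tilt [-0.002  0.001 -1.   ]
```

```bash
python3 -m crank '[{"dp":[36,0,0],"roll":-0.01,"gripper":200},{"dp":[70,0,-1],"roll":-0.02,"gripper":200},{"dp":[100,10,-3],"roll":-0.027,"gripper":200},{"dp":[122,20,-4],"roll":-0.027,"gripper":200},{"dp":[136,30,-4],"roll":-0.027,"gripper":200},{"dp":[142,36,-4],"roll":-0.027,"gripper":200},{"dp":[142,36,-4],"roll":-0.027,"gripper":200},{"dp":[142,36,-4],"roll":-0.027,"gripper":200}]'
python3 - <<'E'
from h import *
s=ctrl.sense();print(s['eef_pos']);plan([610.3,-240,100],.215)
import pickle
a=eyes.capture("scene");b=eyes.capture("top");w=eyes.capture("wrist");pickle.dump((a,b,w),open("p7.pkl","wb"))
# predicted case corners after placing overlay numbers; wrist detection
for p in(a,b,w):
  print([ (l,np.round(d["extent"]),round(d["confidence"],2)) for l in("case","crate") for d in models.spot_in(p,l)[:1]])
E
```

```text
time_s: 11.82
eef_pos: [610.3, -237.1, 150.6]
ee_rot: [0.551, -0.551, 0.444, -0.443]
force: [1.1, 0.6, -3.7]
grip_width: 0.529
[ 610.34893225 -237.06172237  150.56549519]
dp [ 2.9 50.6 -0.6] roll 0.001 alt -3.141 rows>= 1.2146478686694318 jaw now 0.216 j6 -0.765 tilt [-0.001  0.001 -1.   ]
[('case', array([244., 242.,  69.,  53.]), 0.59), ('crate', array([246., 279.,  86.,  55.]), 0.68)]
[('case', array([437., 235.,  36.,  17.]), 0.37), ('crate', array([410., 219.,  86.,  50.]), 0.6)]
[('case', array([327., 258., 169., 366.]), 0.61), ('crate', array([329., 258., 172., 365.]), 0.34)]
```

```bash
python3 - <<'E'
from h import *
import pickle
a,b,w=pickle.load(open("p7.pkl","rb"));R=rot();p=np.array(ctrl.sense()["eef_pos"])
g=w["color"].astype(int).sum(2)
print("col300",[(r,int(g[r,285:345].mean())) for r in range(55,110,3)])
for r in(120,180,240):
  d=np.where(g[r]<170)[0];print(r,d.min(),d.max(),len(d))
for top in(-44,-47,-50):
  print(top,[proj(w,p+R@np.array([x,top,z])).round(1).tolist() for x,z in((-88,-23),(-88,23),(-44,-23),(-44,23))])
E
```

```text
col300 [(55, 612), (58, 613), (61, 613), (64, 612), (67, 611), (70, 614), (73, 615), (76, 154), (79, 175), (82, 177), (85, 174), (88, 176), (91, 177), (94, 177), (97, 177), (100, 176), (103, 176), (106, 176), (109, 174)]
120 243 409 36
180 247 405 51
240 251 401 48
-44 [[233.3, 77.3], [406.1, 77.5], [243.5, 234.8], [396.9, 234.8]]
-47 [[230.7, 76.5], [408.4, 76.7], [241.5, 237.9], [398.7, 238.0]]
-50 [[228.1, 75.7], [410.8, 75.9], [239.4, 241.2], [400.5, 241.3]]
```

```bash
python3 -m crank '[{"dp":[3,20,-0.5],"roll":0,"gripper":200},{"dp":[3,40,-0.5],"roll":0,"gripper":200},{"dp":[3,52,-0.5],"roll":0,"gripper":200},{"dp":[3,58,-0.5],"roll":0,"gripper":200},{"dp":[3,58,-0.5],"roll":0,"gripper":200}]'
python3 -c "
from h import *
s=ctrl.sense();print(s['eef_pos'],s['force'],s['wrist_torque']);plan([610.3,-240,85],.215)"
```

```text
time_s: 12.68
eef_pos: [610.1, -240.9, 91.8]
ee_rot: [-0.551, 0.551, -0.444, 0.443]
force: [0.1, 0.6, -3.0]
grip_width: 0.527
[ 610.10181116 -240.93788666   91.84560856] [ 0.13517289  0.57491947 -3.04397657] [-0.04235618  0.02572081  0.04291711]
dp [-0.9  6.8  0.4] roll 0.0 alt -3.142 rows>= 0.16576497594014836 jaw now 0.215 j6 -0.769 tilt [-0.002  0.001 -1.   ]
```

```bash
python3 -m crank '[{"dp":[-1,6,0],"roll":0,"gripper":200},{"dp":[-1,12,0],"roll":0,"gripper":200},{"dp":[-1,18,0],"roll":0,"gripper":200},{"dp":[-1,24,0],"roll":0,"gripper":200},{"dp":[-1,28,0],"roll":0,"gripper":200},{"dp":[-1,32,0],"roll":0,"gripper":200},{"dp":[-1,36,0],"roll":0,"gripper":200}]'
python3 -c "
from h import *
s=ctrl.sense();print(s['eef_pos'],s['force'],s['wrist_torque'])"
```

```text
time_s: 13.27
eef_pos: [610.4, -240.3, 56.8]
ee_rot: [0.551, -0.551, 0.443, -0.444]
force: [-0.4, -0.7, -4.2]
grip_width: 0.525
[ 610.40230249 -240.32978546   56.76740693] [-0.38989471 -0.72399439 -4.212709  ] [0.03797185 0.02221984 0.02414279]
```

```bash
python3 -m crank '[{"dp":[0,3,0],"roll":0,"gripper":200},{"dp":[0,6,0],"roll":0,"gripper":200},{"dp":[0,8,0],"roll":0,"gripper":200},{"dp":[0,9,0],"roll":0,"gripper":200}]'
python3 -m crank '[{"dp":[0,1,0],"roll":0,"gripper":200},{"dp":[0,2,0],"roll":0,"gripper":200}]'
python3 -m crank '[{"dp":[0,1,0],"roll":0,"gripper":200},{"dp":[0,2,0],"roll":0,"gripper":200}]'
```

```text
time_s: 13.6
eef_pos: [610.3, -240.3, 47.8]
ee_rot: [-0.551, 0.551, -0.444, 0.443]
force: [0.7, -0.5, -2.9]
grip_width: 0.528
time_s: 13.77
eef_pos: [610.4, -240.3, 46.2]
ee_rot: [0.551, -0.551, 0.443, -0.444]
force: [0.4, 0.2, -2.9]
grip_width: 0.524
time_s: 13.93
eef_pos: [610.4, -240.4, 44.1]
ee_rot: [0.551, -0.551, 0.443, -0.444]
force: [0.6, 0.6, -3.2]
grip_width: 0.528
```

```bash
python3 -m crank '[{"dp":[0,1,0],"roll":0,"gripper":200},{"dp":[0,2,0],"roll":0,"gripper":200}]'
python3 -m crank '[{"dp":[0,1,0],"roll":0,"gripper":200},{"dp":[0,2,0],"roll":0,"gripper":200}]'
```

```text
time_s: 14.1
eef_pos: [610.4, -240.3, 42.1]
ee_rot: [0.551, -0.551, 0.443, -0.444]
force: [-0.4, -0.0, -2.6]
grip_width: 0.526
time_s: 14.27
eef_pos: [610.3, -240.3, 40.0]
ee_rot: [0.551, -0.551, 0.443, -0.443]
force: [-0.2, 0.5, -2.9]
grip_width: 0.528
```

```bash
python3 -m crank '[{"dp":[0,1,0],"roll":0,"gripper":200},{"dp":[0,2,0],"roll":0,"gripper":200}]'
python3 -m crank '[{"dp":[0,1,0],"roll":0,"gripper":200},{"dp":[0,1,0],"roll":0,"gripper":200}]'
python3 - <<'E'
from h import *
import pickle
w=eyes.capture("wrist");R=rot();p=np.array(ctrl.sense()["eef_pos"]);pickle.dump(w,open("w8.pkl","wb"));save(w,"w8")
g=w["color"].astype(int).sum(2)
# case's top y+ edge rows, and widths
print([(r,int(g[r,285:345].mean())) for r in range(55,100,3)])
for r in(120,180,240):
  d=np.where(np.abs(np.diff(g[r]))>60)[0];print(r,d)
E
```

```text
time_s: 14.43
eef_pos: [610.3, -240.4, 39.0]
ee_rot: [-0.551, 0.551, -0.443, 0.444]
force: [-6.7, 4.1, 10.5]
grip_width: 0.53
time_s: 14.6
eef_pos: [610.4, -240.4, 39.0]
ee_rot: [-0.551, 0.551, -0.443, 0.444]
force: [-7.5, 3.3, 11.1]
grip_width: 0.526
[(55, 569), (58, 563), (61, 566), (64, 569), (67, 402), (70, 275), (73, 267), (76, 148), (79, 169), (82, 169), (85, 166), (88, 170), (91, 171), (94, 169), (97, 170)]
120 [118 119 121 122 125 126 241 242 409 410 411]
180 [128 130 131 244 245 246 405 406 407]
240 [ 56  57 247 248 249 401 402 403]
```

```bash
python3 -m crank '[{"dp":[0,-1.5,0.5],"roll":0,"gripper":200},{"dp":[0,-1.5,1],"roll":0,"gripper":200}]'
python3 -m crank '[{"dp":[0,0,0.5],"roll":0,"gripper":200},{"dp":[0,0,1],"roll":0,"gripper":200}]'
python3 -m crank '[{"dp":[0,0,0.5],"roll":0,"gripper":200},{"dp":[0,0,1],"roll":0,"gripper":200}]'
```

```text
time_s: 14.82
eef_pos: [611.5, -240.2, 39.0]
ee_rot: [-0.551, 0.551, -0.443, 0.444]
force: [-5.5, 0.8, 6.8]
grip_width: 0.526
time_s: 14.98
eef_pos: [611.9, -240.2, 39.1]
ee_rot: [-0.55, 0.551, -0.444, 0.443]
force: [-8.4, -1.1, 5.6]
grip_width: 0.529
time_s: 15.15
eef_pos: [612.1, -240.2, 39.1]
ee_rot: [-0.55, 0.552, -0.444, 0.442]
force: [-12.0, -1.3, 8.8]
grip_width: 0.529
```

```bash
python3 -m crank '[{"dp":[0,-0.5,-1],"roll":0,"gripper":200},{"dp":[0,-0.5,-1.5],"roll":0,"gripper":105},{"dp":[0,-0.5,-1.5],"roll":0,"gripper":95},{"dp":[0,-0.5,-1.5],"roll":0,"gripper":80},{"dp":[0,-3,-1.5],"roll":0,"gripper":80},{"dp":[0,-20,-1.5],"roll":0,"gripper":80},{"dp":[0,-55,-1.5],"roll":0,"gripper":70},{"dp":[0,-95,-1.5],"roll":0,"gripper":0},{"dp":[0,-130,-1.5],"roll":0,"gripper":0}]' 30
python3 - <<'E'
from h import *
import pickle
s=ctrl.sense();print(s["eef_pos"],s["force"])
a=eyes.capture("scene");b=eyes.capture("top");w=eyes.capture("wrist");pickle.dump((a,b,w),open("p9.pkl","wb"))
for n,p in zip("abw",(a,b,w)):
  for l in("case","jar","tin"):
    print(n,l,[(np.round(d["extent"],1),round(d["confidence"],2)) for d in models.spot_in(p,l)[:3]],[(np.round(d["centre"],1),round(d["confidence"],2),onz(p,d["centre"],8 if l!="jar" else 0).round()) for d in models.spot_point(p,l)[:3]])
plan([501,15,220],1.67)
E
```

```text
time_s: 15.9
eef_pos: [611.9, -239.9, 171.1]
ee_rot: [0.551, -0.551, 0.443, -0.444]
force: [1.1, -0.8, 0.3]
grip_width: 0.975
[ 611.9293804  -239.88490002  171.06857423] [ 1.06444968 -0.78138013  0.28641167]
a case [(array([247.4, 270.9,  68.2,  40.4]), 0.82), (array([408.4, 242.9,  68.4,  39.2]), 0.52)] [(array([248. , 285.8]), 0.67, array([ 602., -244.,    8.]))]
a jar [(array([330.5, 236.6,  24. ,  44.1]), 0.96), (array([257.8, 219.8,  30.7,  55.3]), 0.87), (array([299.9, 216.3,  28.4,  55.2]), 0.82)] [(array([257.6, 243. ]), 0.95, array([ 381., -180.,    0.])), (array([299.8, 236.3]), 0.87, array([382., -47.,   0.])), (array([327.1, 252.4]), 0.78, array([494.,  10.,  -0.]))]
a tin [(array([224.8, 269.4,  37.8,  25.2]), 0.63)] []
b case [] []
b jar [(array([321.8, 239.3,  20.9,  31.5]), 0.67), (array([338.6, 271.5,  14.5,   9.7]), 0.63), (array([399.2, 291. ,  22.1,  32.2]), 0.62)] [(array([318.8, 242.4]), 0.85, array([497.,  12.,   0.])), (array([385.3, 288. ]), 0.68, array([ 363., -178.,    0.])), (array([334.9, 284.1]), 0.47, array([375., -33.,   0.]))]
b tin [] []
w case [(array([321.1, 218.9,  75.2, 255.2]), 0.78)] [(array([322.3, 205.5]), 0.82, array([ 615., -242.,    8.]))]
w jar [(array([ 32.7,  55.9,  65.4, 111.7]), 0.93)] [(array([ 8.9, 48.7]), 0.57, array([ 358., -175.,    0.]))]
w tin [(array([242.1, 249.9,  95.2, 143.9]), 0.91)] [(array([248.2, 240.8]), 0.87, array([ 559., -286.,    8.]))]
dp [-272.7  -51.4  -53.9] roll -1.455 alt 1.687 rows>= 11.639591444257654 jaw now 0.215 j6 -0.767 tilt [ 0. -0. -1.]
```

```bash
python3 -m crank '[{"dp":[-30,-20,-6],"roll":1.571,"gripper":0},{"dp":[-65,-20,-13],"roll":1.571,"gripper":0},{"dp":[-105,-20,-21],"roll":1.571,"gripper":0},{"dp":[-145,-20,-29],"roll":1.571,"gripper":0},{"dp":[-185,-20,-37],"roll":1.571,"gripper":0},{"dp":[-220,-20,-44],"roll":1.571,"gripper":0},{"dp":[-250,-20,-50],"roll":1.571,"gripper":0},{"dp":[-265,-20,-53],"roll":1.571,"gripper":0},{"dp":[-270,-20,-54],"roll":1.571,"gripper":0},{"dp":[-270,-20,-54],"roll":1.571,"gripper":0}]'
python3 -c "
from h import *
plan([500,12,190],1.786)"
```

```text
time_s: 17.78
eef_pos: [500.9, 13.7, 189.0]
ee_rot: [-0.186, 0.186, -0.682, 0.682]
force: [-0.5, 0.6, -0.2]
grip_width: 0.998
dp [ 1.7 -1.   1. ] roll 0.316 alt -2.825 rows>= 2.530982058336612 jaw now -1.039 j6 0.832 tilt [ 0.001  0.    -1.   ]
```

```bash
python3 -m crank '[{"dp":[0,0,0],"roll":0.316,"gripper":0},{"dp":[0,0,0],"roll":0.316,"gripper":0},{"dp":[0,0,0],"roll":0.316,"gripper":0},{"dp":[0,0,0],"roll":0.316,"gripper":0}]'
python3 - <<'E'
from h import *
import pickle
s=ctrl.sense();print(s["eef_pos"],s["joints"][5])
w=eyes.capture("wrist");pickle.dump(w,open("w10.pkl","wb"));save(w,"w10")
print([(np.round(d["extent"],1),round(d["confidence"],2)) for d in models.spot_in(w,"jar")[:3]],[(np.round(d["centre"],1),round(d["confidence"],2),onz(w,d["centre"],0).round(1)) for d in models.spot_point(w,"jar")[:3]])
# lid by colour: circle radius 30 at z~113
hsv=cv2.cvtColor(w["color"],cv2.COLOR_RGB2HSV);m=cv2.inRange(hsv,(5,90,60),(25,255,255));m=cv2.morphologyEx(m,cv2.MORPH_OPEN,np.ones((5,5)))
n,l,st,ce=cv2.connectedComponentsWithStats(m)
for i in range(1,n):
  if st[i,4]>300: print(st[i],ce[i],onz(w,ce[i],113).round(1),onz(w,ce[i],105).round(1))
print("pred lid ctr",proj(w,[500,12,113]))
E
```

```text
time_s: 18.12
eef_pos: [501.5, 12.3, 188.7]
ee_rot: [-0.077, 0.077, -0.703, 0.703]
force: [0.0, -0.1, 0.4]
grip_width: 1.002
[501.45339876  12.31928053 188.7050085 ] 1.1438236341992056
[(array([322.6, 222.4,  93.9, 115.9]), 0.97), (array([501. , 414.3, 137.7, 130.2]), 0.91), (array([357.6, 372.5, 119.9, 149.6]), 0.74)] [(array([348.3, 329.9]), 0.98, array([378.8, -37.1,   0. ]))]
[  510    95   130   198 15728] [567.91340285 213.75743896] [ 550.2 -126.   113. ] [ 549.3 -131.4  105. ]
[ 275  191   94   93 6857] [321.73982791 236.96295756] [503.8  16.1 113. ] [501.2  15.6 105. ]
[ 298  384  120   66 4702] [353.96171842 416.38600595] [376.1 -35.4 113. ] [369.1 -37.7 105. ]
pred lid ctr [326.97553761 244.01929697]
```

```bash
python3 - <<'E'
from h import *
import pickle;from scipy.optimize import least_squares
w=pickle.load(open("w10.pkl","rb"));t=np.linspace(0,2*np.pi,90)
def bb(x,y,z,r):
  u=np.array([proj(w,[x+r*np.cos(k),y+r*np.sin(k),z]) for k in t]);return np.r_[u.min(0),u.max(0)]
f=lambda v:(lambda a,b:[a[0]-275,a[2]-369,a[3]-284,min(a[1],b[1])-191])(bb(v[0],v[1],113,30),bb(v[0],v[1],97,30))
r=least_squares(f,[502,14]);print(r.x,r.fun)
print(bb(*r.x,94,31),bb(*r.x,4,31))
plan([*r.x,100],None)
E
```

```text
[500.61697158  15.28088204] [-1.56943654  1.57045682  2.30505874 -1.98432454]
[275.45057967 186.55254576 368.94954075 275.77431096] [287.57589514 166.52484814 358.15639109 235.51539814]
dp [ 0.2 88.6 -3.1] roll 0 alt 0.0 rows>= 2.1270557031564308 jaw now -1.349 j6 1.139 tilt [ 0. -0. -1.]
```

```bash
python3 -m crank '[{"dp":[0,38,-3],"roll":0,"gripper":0},{"dp":[0,76,-3],"roll":0,"gripper":0},{"dp":[0,105,-3],"roll":0,"gripper":0},{"dp":[0,130,-3],"roll":0,"gripper":0},{"dp":[0,145,-3],"roll":0,"gripper":0},{"dp":[0,152,-3],"roll":0,"gripper":0},{"dp":[0,152,-3],"roll":0,"gripper":30},{"dp":[0,152,-3],"roll":0,"gripper":60}]' 30
python3 -c "
from h import *
s=ctrl.sense();print(s['eef_pos'],s['force'],s['grip_width']*85)"
```

```text
time_s: 18.93
eef_pos: [501.2, 15.1, 37.2]
ee_rot: [-0.078, 0.078, -0.703, 0.703]
force: [-0.3, -0.0, 0.5]
grip_width: 0.768
[501.23183925  15.12029101  37.24345656] [-0.26720822 -0.02272406  0.53428407] 65.24582677343228
```

```bash
python3 -m crank '[{"dp":[0,0,0],"roll":0,"gripper":80},{"dp":[0,0,0],"roll":0,"gripper":120},{"dp":[0,0,0],"roll":0,"gripper":120},{"dp":[0,-10,0],"roll":0,"gripper":120},{"dp":[0,-35,0],"roll":0,"gripper":120},{"dp":[0,-70,0],"roll":0,"gripper":120},{"dp":[0,-95,0],"roll":0,"gripper":120},{"dp":[0,-95,0],"roll":0,"gripper":120}]' 50
python3 - <<'E'
from h import *
s=ctrl.sense();print(s['eef_pos'],s['force'],s['grip_width']*85)
q=np.array([580,-246.6]);c,sn=np.cos(.215),np.sin(.215)
for x,y in((-24.8,57),):
  t=q+[c*x-sn*y,sn*x+c*y];print(t);plan([*t,130],1.786)
E
```

```text
time_s: 19.6
eef_pos: [503.0, 14.9, 137.0]
ee_rot: [-0.081, 0.075, -0.702, 0.704]
force: [1.4, -0.8, -2.1]
grip_width: 0.715
[503.02126126  14.93158292 136.96884248] [ 1.44953345 -0.83702038 -2.10055235] 60.75222100332847
[ 543.61018201 -196.20336175]
dp [  6.6   7.7 214.9] roll 0.005 alt -3.137 rows>= 5.158606722649928 jaw now -1.351 j6 1.147 tilt [ 0.009 -0.002 -1.   ]
```

```bash
python3 -m crank '[{"dp":[1,0,15],"roll":0,"gripper":120},{"dp":[2,0,45],"roll":0,"gripper":120},{"dp":[4,0,80],"roll":0,"gripper":120},{"dp":[6,0,115],"roll":0,"gripper":120},{"dp":[6,0,150],"roll":0,"gripper":120},{"dp":[6,0,180],"roll":0,"gripper":120},{"dp":[6,4,200],"roll":0,"gripper":120},{"dp":[6,8,211],"roll":0,"gripper":120},{"dp":[6,8,215],"roll":0,"gripper":120},{"dp":[6,8,215],"roll":0,"gripper":120}]'
python3 - <<'E'
from h import *
import pickle
s=ctrl.sense();print(s['eef_pos'],s['force'],s['grip_width']*85);plan([544.2,-196.1,100],1.786)
w=eyes.capture("wrist");a=eyes.capture("scene");b=eyes.capture("top")
pickle.dump((w,a,b),open("p11.pkl","wb"))
print([(l,np.round(d["extent"],1),round(d["confidence"],2)) for l in("jar","tin","case","flap_edge") for d in models.spot_in(w,l)[:2]],models.spot_point(w,"tin"))
E
```

```text
time_s: 20.43
eef_pos: [541.4, -195.6, 122.7]
ee_rot: [0.077, -0.078, 0.703, -0.702]
force: [-0.2, 0.5, -3.8]
grip_width: 0.715
[ 541.36895648 -195.62255186  122.70325823] [-0.2005662   0.46564736 -3.79804285] 60.794487678042714
dp [-2.7 22.7  1.1] roll 0.004 alt -3.137 rows>= 0.5487786773856085 jaw now -1.351 j6 0.801 tilt [-0.002  0.001 -1.   ]
[('jar', array([ 70.3, 388.9, 139.2, 128.2]), 0.92), ('jar', array([324. , 328.4, 209.7, 232.7]), 0.81), ('tin', array([477.1, 240.8, 199.1,  91.4]), 0.64), ('case', array([453.4, 145.4, 373.3,  96.5]), 0.59), ('flap_edge', array([481.6, 307.7, 164.7,  46. ]), 0.58)] [{'centre': [455.6, 222.3], 'confidence': 0.84}]
```

```bash
python3 -m crank '[{"dp":[-2.5,15,1],"roll":0.004,"gripper":120},{"dp":[-2.5,30,1],"roll":0.004,"gripper":120},{"dp":[-2.5,38,1],"roll":0.004,"gripper":120},{"dp":[-2.5,44,1],"roll":0.004,"gripper":120},{"dp":[-2.5,50,1],"roll":0.004,"gripper":120},{"dp":[-2.5,56,1],"roll":0.004,"gripper":120},{"dp":[-2.5,62,1],"roll":0.004,"gripper":120}]'
python3 -c "
from h import *
s=ctrl.sense();print(s['eef_pos'],s['force'],s['wrist_torque']);plan([544.2,-196.1,47],1.786)"
```

```text
time_s: 21.42
eef_pos: [544.7, -196.5, 61.5]
ee_rot: [-0.076, 0.076, -0.703, 0.703]
force: [-0.0, -0.4, -3.6]
grip_width: 0.714
[ 544.69705118 -196.47399506   61.53139219] [-0.0240494  -0.38569696 -3.57011054] [ 0.03256908  0.00921666 -0.00889558]
dp [ 0.4 14.5 -0.5] roll 0.001 alt -3.141 rows>= 0.34879375932526113 jaw now -1.355 j6 0.807 tilt [ 0.001 -0.    -1.   ]
```

```bash
python3 -m crank '[{"dp":[0,4,0],"roll":0,"gripper":120},{"dp":[0,8,0],"roll":0,"gripper":120},{"dp":[0,11,0],"roll":0,"gripper":120},{"dp":[0,13,0],"roll":0,"gripper":120}]'
python3 -m crank '[{"dp":[0,1,0],"roll":0,"gripper":120},{"dp":[0,2,0],"roll":0,"gripper":120}]'
python3 -m crank '[{"dp":[0,1,0],"roll":0,"gripper":120},{"dp":[0,1,0],"roll":0,"gripper":120}]'
```

```text
time_s: 21.75
eef_pos: [544.5, -196.3, 48.3]
ee_rot: [0.076, -0.076, 0.703, -0.703]
force: [-0.2, 0.1, -3.7]
grip_width: 0.713
time_s: 21.92
eef_pos: [544.6, -196.4, 46.6]
ee_rot: [-0.076, 0.076, -0.703, 0.703]
force: [0.3, -0.5, -3.9]
grip_width: 0.719
time_s: 22.08
eef_pos: [544.6, -196.4, 46.0]
ee_rot: [-0.076, 0.076, -0.703, 0.703]
force: [-0.6, -0.1, 0.6]
grip_width: 0.717
```

```bash
python3 -m crank '[{"dp":[0,0.7,0],"roll":0,"gripper":120},{"dp":[0,0.7,0],"roll":0,"gripper":66},{"dp":[0,0.7,0],"roll":0,"gripper":50},{"dp":[0,0.7,0],"roll":0,"gripper":20},{"dp":[0,0.7,0],"roll":0,"gripper":10},{"dp":[0,-10,0],"roll":0,"gripper":10},{"dp":[0,-40,0],"roll":0,"gripper":10},{"dp":[0,-80,0],"roll":0,"gripper":10},{"dp":[0,-120,0],"roll":0,"gripper":10},{"dp":[0,-150,0],"roll":0,"gripper":10}]' 30
python3 - <<'E'
from h import *
import pickle
s=ctrl.sense();print(s['eef_pos'],s['force'])
w=eyes.capture("wrist");a=eyes.capture("scene")
pickle.dump((w,a),open("p12.pkl","wb"))
print([(l,np.round(d["extent"],1),round(d["confidence"],2)) for l in("jar","tin","case","flap_edge") for d in models.spot_in(w,l)[:2]],[(np.round(d["centre"]),d["confidence"]) for d in models.spot_point(w,"flap_edge")])
f=.615;e=[-62.5-42*np.sin(f),0,8+42*np.cos(f)]
from crate import T
q=[580,-246.6,.215];print("edge",T(q,e),proj(w,T(q,e)),"jar pred ctr",proj(w,[544.5,-196.4,121]))
print("outside face mid contact pts"); 
E
```

```text
time_s: 22.92
eef_pos: [544.8, -196.5, 200.0]
ee_rot: [-0.077, 0.075, -0.702, 0.704]
force: [0.3, 0.3, 0.4]
grip_width: 0.963
[ 544.83709668 -196.49447852  199.95316506] [0.25505167 0.3050422  0.43452529]
[('jar', array([255.3, 393. , 106.6, 126.2]), 0.92), ('jar', array([326.6, 227.7,  92.2, 106.4]), 0.82), ('tin', array([440.9, 213.3, 146.9,  72.7]), 0.56), ('case', array([414.9, 142.2, 268. ,  69.5]), 0.77), ('flap_edge', array([393.6, 266.3, 230.8,  40.2]), 0.76)] [(array([392., 280.]), 0.75)]
edge [ 495.26463138 -265.10410418   42.30448477] [391.35557891 280.81622091] jar pred ctr [326.36494997 240.8280928 ]
outside face mid contact pts
```

Positions check out: flap edge at (392,280) vs predicted (391,281), jar lid where predicted. Now shut the fingers and go outside the flap on the tin side, clear of the jar.

```bash
python3 -m crank '[{"dp":[25,0,25],"roll":0,"gripper":255},{"dp":[52,0,52],"roll":0,"gripper":255},{"dp":[78,0,78],"roll":0,"gripper":255},{"dp":[96,0,97],"roll":0,"gripper":255},{"dp":[96,20,97],"roll":0,"gripper":255},{"dp":[96,60,97],"roll":0,"gripper":255},{"dp":[96,100,97],"roll":0,"gripper":255},{"dp":[96,130,97],"roll":0,"gripper":255},{"dp":[96,150,97],"roll":0,"gripper":255},{"dp":[96,150,97],"roll":0,"gripper":255}]' 30
python3 - <<'E'
from h import *
s=ctrl.sense();p=np.array(s['eef_pos']);print(p,s['force'],s['grip_width']);d=p[:2]-[580,-246.6];c,n=np.cos(.215),np.sin(.215);print("crate frame",c*d[0]+n*d[1],-n*d[0]+c*d[1])
E
```

```text
time_s: 24.1
eef_pos: [469.2, -309.5, 40.5]
ee_rot: [0.074, -0.078, 0.706, -0.7]
force: [-0.8, -0.3, -0.4]
grip_width: 0.0
[ 469.16247705 -309.47869897   40.49898064] [-0.78207267 -0.26355789 -0.39491298] 0.0004348883217460907
crate frame -121.70065223374449 -37.784104112151965
```

```bash
python3 -m crank '[{"dp":[0,15,0],"roll":0,"gripper":255},{"dp":[0,25,0],"roll":0,"gripper":255},{"dp":[-6,28,0],"roll":0,"gripper":255},{"dp":[-12,28,0],"roll":0,"gripper":255},{"dp":[-18,28,0],"roll":0,"gripper":255}]'
python3 -m crank '[{"dp":[-4,0,0],"roll":0,"gripper":255},{"dp":[-8,0,0],"roll":0,"gripper":255},{"dp":[-12,0,0],"roll":0,"gripper":255}]'
```

```text
time_s: 24.52
eef_pos: [489.0, -308.1, 18.6]
ee_rot: [-0.076, 0.077, -0.703, 0.703]
force: [-11.2, -2.1, 9.1]
grip_width: -0.003
time_s: 24.77
eef_pos: [501.6, -305.6, 18.8]
ee_rot: [-0.076, 0.076, -0.702, 0.703]
force: [-3.0, -0.6, 2.8]
grip_width: 0.001
```

```bash
python3 -m crank '[{"dp":[-3,0,0],"roll":0,"gripper":255},{"dp":[-6,0,0],"roll":0,"gripper":255},{"dp":[-7,0,0],"roll":0,"gripper":255}]'
python3 -m crank '[{"dp":[-1,0,0],"roll":0,"gripper":255},{"dp":[-2,0,0],"roll":0,"gripper":255}]'
python3 -m crank '[{"dp":[-1,0,0],"roll":0,"gripper":255},{"dp":[-2,0,0],"roll":0,"gripper":255}]'
```

```text
time_s: 25.02
eef_pos: [508.3, -303.6, 17.8]
ee_rot: [-0.076, 0.076, -0.703, 0.703]
force: [-2.2, -0.7, 1.5]
grip_width: 0.002
time_s: 25.18
eef_pos: [509.7, -303.2, 17.5]
ee_rot: [0.076, -0.076, 0.703, -0.703]
force: [-1.5, -0.5, 2.3]
grip_width: 0.001
time_s: 25.35
eef_pos: [510.3, -303.0, 17.5]
ee_rot: [0.075, -0.077, 0.703, -0.703]
force: [-14.3, -2.8, 6.1]
grip_width: 0.001
```

```bash
python3 -m crank '[{"dp":[-1,0,0],"roll":0,"gripper":255},{"dp":[-1.5,0,0],"roll":0,"gripper":255},{"dp":[-1.5,0,0],"roll":0,"gripper":255}]'
python3 -m crank '[{"dp":[6,0,0],"roll":0,"gripper":255},{"dp":[15,0,0],"roll":0,"gripper":255},{"dp":[30,0,0],"roll":0,"gripper":255},{"dp":[45,-20,0],"roll":0,"gripper":255},{"dp":[45,-60,0],"roll":0,"gripper":255},{"dp":[45,-100,0],"roll":0,"gripper":255},{"dp":[45,-140,0],"roll":0,"gripper":255},{"dp":[45,-180,0],"roll":0,"gripper":255},{"dp":[30,-200,0],"roll":0,"gripper":255},{"dp":[10,-200,-20],"roll":0,"gripper":255}]'
python3 - <<'E'
from h import *
import pickle
s=ctrl.sense();print(s['eef_pos'],s['force'])
w=eyes.capture("wrist");a=eyes.capture("scene");b=eyes.capture("top");pickle.dump((w,a,b),open("p13.pkl","wb"))
L=cv2.resize(a["color"][215:325,185:305],(436,400),interpolation=2);cv2.imwrite("pics/final.png",np.hstack([L,cv2.resize(w["color"],(360,270)).copy() if 0 else cv2.resize(w["color"][60:460,200:600],(360,400),interpolation=1)])[:,:,::-1])
E
```

```text
time_s: 25.6
eef_pos: [510.3, -303.0, 17.5]
ee_rot: [0.074, -0.078, 0.704, -0.702]
force: [-17.7, -3.2, 8.7]
grip_width: 0.001
time_s: 26.43
eef_pos: [499.9, -288.5, 222.8]
ee_rot: [-0.077, 0.073, -0.7, 0.706]
force: [0.3, 0.6, 0.6]
grip_width: 0.005
[ 499.94769932 -288.45707318  222.80915919] [0.32617599 0.56041995 0.58026703]
```

View pics/final.png

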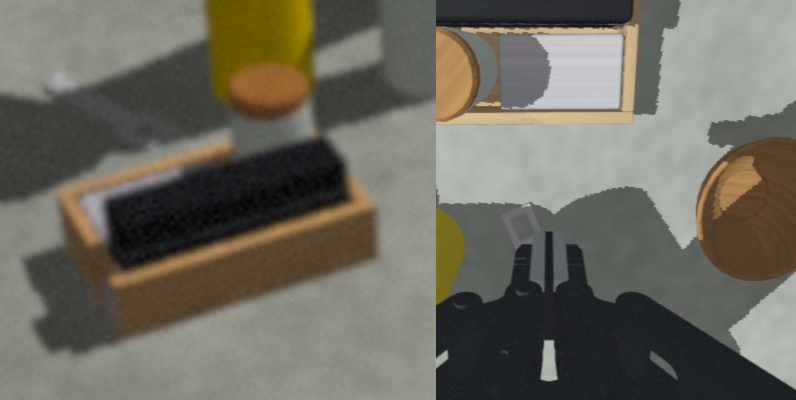

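Seen: the flap is up flush with the side walls. The case stands along the back wall, the jar is in the front corner and the tin in its own; opener and bowl are untouched. One numeric check of the edge and the tin, then hand in.

```bash
python3 - <<'E'
from h import *
from crate import T
q=[580,-246.6,.215]
w=eyes.capture("wrist");a=eyes.capture("scene")
for p in(w,a):
  print("edge",[(np.round(d["centre"],1),round(d["confidence"],2)) for d in models.spot_point(p,"flap_edge")[:2]],"pred shut",proj(p,T(q,[-62.5,0,50])).round(1),"pred 0.2",proj(p,T(q,[-62.5-42*.2,0,49])).round(1))
  print("tin",[(np.round(d["centre"],1),round(d["confidence"],2)) for d in models.spot_point(p,"tin")[:1]],"pred",proj(p,T(q,[-25.6,-33.7,8])).round(1))
print(ctrl.sense()["dq"].round(4));print(ctrl.finish_job())
E
```

```text
edge [(array([305.3, 177.5]), 0.9)] pred shut [302.9 177.5] pred 0.2 [303.1 187.4]
tin [(array([341.3, 126.8]), 0.58)] pred [342.6 128.5]
edge [(array([238.7, 259.5]), 0.45)] pred shut [236.3 257.8] pred 0.2 [235.3 256.6]
tin [] pred [231.  280.2]
[ 0.0029 -0.0022 -0.0036  0.0009  0.0008  0.0022]
the job is handed in; nothing more can be done
None
```

The job is done and handed in at about 27 s of robot time. The black case stands upright along the crate's back wall. The small white jar is in the free front corner beside the tin. The hinged front is shut.

- **Case:** I righted it by squeezing it between vertical fingers in the rest, then lowered it until the floor took its weight. I pushed it back until the reading rose to 12 N, which I took as the back wall.
- **Jar:** it was lowered in small steps and released once the floor took its weight, at the expected height.
- **Flap:** I pushed it up to its stop with closed fingers, with a peak reading of about 18 N.

**Last checks:**
- In the wrist view the flap edge is within 2.5 px of where a shut flap should be, in the row that shows its angle exactly.
- The tin is within 2 px of its starting corner in the wrist view. In the scene view the network did not find it.
- The scene view's flap-edge reading had low confidence (0.45) and was about 3 px off, too coarse to add anything.
- The last picture showed the bowl and opener where they were. I did not check the radio and ashtray again, but the arm never worked near them.

**What disagreed:**
- The fingertips are about 35 mm further back than the stated tool geometry. My first grasp of the case passed over it with no sign of contact, and I corrected all later heights.
- Contact with the back wall and with the flap both put the crate about 1.8 mm nearer the robot than my camera fit. I allowed for this when placing the jar.

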